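# Fit the burner knob and hold the gas valve pressed

## Robot

A 6-joint arm with a two-finger parallel gripper is mounted at the origin on the work surface. World frame = base frame: x ahead of the robot, y to its left, z up, the work surface at z = 0. Lengths are in mm, angles in rad, forces in N, time in s.
With the tool pointing down it reaches from about 275 to 875 mm from the base axis. Payload 12.5 kg.
Tool frame: the origin (TCP) lies midway between the tips of the shut fingers; the grasp point (between the pads) lies 19 mm behind it; x points along the fingers, z is the direction in which the jaws open and shut, and the axes are right-handed (so a half turn about x gives the same grasp; the last joint's range is limited). The gripper opens to 85 mm and grips with 20 to 120 N. Pads are 22 mm wide; open, the fingers measure 114 mm over their backs; the gripper's body (76 mm by 85 mm) begins 54 mm behind the grasp point. The pads swing forward as they close: fully open they stand 13 mm farther back than shut.
Start: joints at [-1.199, 0.351, 1.652, -0, 1.139, -0.085], TCP at [242.609, -493.584, 231.29] pointing down, gripper open.
Joint ranges: [-2.75, 2.75], [-0.79, 2.1], [0.01, 2.65], [-1.57, 4.71], [0.07, 3.14], [-2.87, 2.87]. Speed limits (rad/s): [2.22, 2.22, 2.79, 3.14, 3.14, 3.14].

## Interface

Orientations are given as a unit quaternion [x, y, z, w].
In Python, from cell import sensors, eyes, workorder gives the robot as it stands.
- The arm moves only by the shell command python3 -m crank 'ROWS' [OPENING] [FORCE]. ROWS is JSON, a list of rows, each a list of 6 numbers: the shift along the world's x, y, z in cm, then the turn, a rotation vector about the world's x, y, z in degrees. A call has exactly 10 rows; each row shifts and turns the commanded pose from where the row before left it; what a row does not reach is not made up. A row lasts 1/8 s, in which the tool goes at most 62.5 mm and 10.7 degrees, less where a joint would pass 70% of its speed; a pose out of reach is approached as far as the arm can. A call is refused whole if a number of a shift passes 6.25 or a number of a turn 10.7, either way. A call with a gripper value outside its range is refused whole. OPENING is the closure, from 0 (fully open) to 1 (shut), set as the call begins (- or left out, the last holds). The fingers move at their own pace and stop on an object; FORCE is the grip in N (left out, the last holds). Time passes only in rows, so rows that do not move let the fingers close, or fill a call up. It gives the time, the measured TCP pose, the force and the opening at its end, in the units of the state.
- sensors.sense(): the state, without advancing time (a new reading comes with each control period).
- eyes.grab_frame(name): name is "scene" or "side" or "wrist"; returns (picture, depth): 400x640x3 uint8, red, green, blue; 400x640 float32, mm along the optical axis (not along the pixel's ray), 0 where there is no reading.
- eyes.get_calibration(name): a dict with "K" (3x3 intrinsics, pixels), "extrinsics" (4x4, takes a point from world to camera coordinates). Camera axes: x right, y down, z forward; pixel columns grow to the right and rows downward; lengths in mm; the calibration is good to about 2 mm. A picture is of the moment at which its call begins: read the wrist's pose just before it. get_calibration takes no time and is no camera call; for the wrist camera it gives the pose at the moment of the call.
- workorder.close_job(): hands the job in, once; it reports no verdict.
The state is a dict: "t": time; "qpos": joint angles; "dq": joint speeds; "joint_torque": joint torques, N m; "tool_pos": TCP position; "orientation": TCP orientation; "ft_force": force on the tool from outside, world axes, zero at the start; "ft_torque": the same for the moment, N m; "finger_gap": opening from 0.0 (shut) to 1.0 (fully open).
Only numpy, scipy, OpenCV 4.12 (cv2) and the standard library are available. Lean on these libraries where they do the work, as an engineer would, in place of code of your own. Each camera call takes 0.05 s, during which the arm holds its last target. There are 200 camera calls.

## Task

Get the kiln's pilot going: pick up the loose white porcelain knob, turn it so that the flat in its bore matches the flat of the D-shaped shaft on the blue burner box, and push it fully home on the shaft. Then press it down as far as the sprung shaft goes and finish while still holding it pressed. Porcelain chips easily, so hold it with a light grip (about 20 to 40 N) and do not force it; leave the cup, the bowl and the kiln prop where they are.

Things in the scene. Friction and masses are not known exactly. Their poses are not given: they have to be found in the camera images.
- knob_center (a point): Centre of the loose white porcelain knob, on its axis, 22 mm above its underside; 44 mm high, standing upright, bore down. x points to its pointed nose (tip at x = +35 mm; other end square, x = -26 mm), z up. Grip its flat parallel sides, 30 mm apart across y, x = -26 to +18 mm. Round its foot a flange 53 mm across, 6 mm high. About 110 g. A pad pressing with over 80 N chips it
- bore_end (a point): Inner end of the knob's D-shaped bore, on the knob's axis, 16 mm above its underside, 6 mm below knob_center. Axes as the knob's. The bore is open below, 16 mm deep, 20 mm across; its flat wall is on the nose side, 5.5 mm from the axis towards +x. 1 mm clearance on the shaft all round: the x axes of knob and shaft must agree within about 0.12 rad, same way round
- shaft_tip (a point): Centre, on the axis, of the top of the upright steel D-shaft: 18 mm across, 27 mm tall, end chamfered 2 mm. Its one flat is 4.5 mm from the axis towards its own +x; z up. It does not turn, only moves down with joint spindle. It stands on the burner box. Knob fully home: bore_end meets shaft_tip and the nose points the way the flat faces
- spindle (a joint): How far the D-shaft is pressed down, m: 0 = up, 0.008 = fully down on its stop. A spring pushes it up: about 4 N at the start, 10 N at the bottom; it rises when let go. Over 60 N on it damages the valve
- burner_box: Blue box 160 x 160 x 60 mm fixed on the bench, a short pipe at its far side; origin at the centre of its underside. In the middle of its top is a round aluminium plate, 68 mm across, 10 mm high, from which the D-shaft rises
- kiln_slab: Grey fixed slab 140 x 140 x 12 mm on which the knob stands; origin at the centre of its underside
- cup: White open cup, 76 mm across, 85 mm high, standing on the bench; origin at the centre of its underside. Leave alone
- bowl: Terracotta bowl, 130 mm across, 55 mm high; origin at the centre of its underside. Leave alone
- prop: Upright round kiln prop, 40 mm across, 90 mm high; origin at the centre of its underside. Leave alone

How it is judged (in metres and radians):
On the way, in this order (a step that is already met when the one before it is completed fails the run):
1. the knob is lifted in the fingers, about 50 mm clear of its slab (height (world z) of knob_center above 0.085 m and contact force between the fingers and knob above 2 N), for 0.1 s.
2. the knob sits on the D-shaft, flat to flat, the shaft reaching the end of its bore (horizontal distance between bore_end and shaft_tip below 0.003 m and z of bore_end in the frame of shaft_tip between -0.003 and 0.003 m and angle between the z axis of bore_end and the z axis of shaft_tip, either way round below 0.1 rad and angle between the x axis of bore_end and the x axis of shaft_tip, either way round below 0.25 rad), for 0.2 s.
At the end, for the whole second after the job is handed in: The knob sits home on the D-shaft (end of bore within 3 mm of the shaft's end, upright, its x axis within 0.25 rad of the shaft's) and the robot's fingers still hold it pressed, the shaft at least 6 mm down of its 8 mm (all of step 2 and value of joint spindle above 0.006 m and contact force between the fingers and knob above 3 N); the arm keeps its last pose, push and grip.
It fails at once if the porcelain knob is squeezed too hard (contact force between the fingers and knob above 160 N).
It fails at once if the shaft is forced: more than 60 N on it (contact force between knob and spindle above 60 N).
It fails at once if the cup is disturbed (distance of cup from where it was at the start of the episode above 0.03 m).
It fails at once if the bowl is disturbed (distance of bowl from where it was at the start of the episode above 0.03 m).
It fails at once if the prop is disturbed (distance of prop from where it was at the start of the episode above 0.03 m).
It also fails if it takes over 40 s, if anything falls off the work surface, if the arm or the gripper's body presses on something with over 40 N, if the wrist force passes 120 N, or if a joint passes its speed limit or range.

## Working session

There is one attempt and no reset: what is moved stays moved. The work goes in short steps, Python scripts to look and compute and a shell command to move; the robot and the scene stay as the last step left them, time stands still between calls to the robot, and variables do not carry over. Pictures are saved under pics/ and viewed, about 8 in all and at most 12, crops included, and the job is handed in when it is done.

```bash
ls; mkdir -p pics
cat > h.py <<'E'
import numpy as np, cv2
from cell import sensors, eyes, workorder
def grab(n):
    c=eyes.get_calibration(n); p,d=eyes.grab_frame(n); return p,d,np.array(c["K"]),np.array(c["extrinsics"])
def world(d,K,E):
    v,u=np.mgrid[:d.shape[0],:d.shape[1]]
    P=np.stack([(u-K[0,2])/K[0,0]*d,(v-K[1,2])/K[1,1]*d,d],-1)
    R,t=E[:3,:3],E[:3,3]; return (P-t)@R
def ray(u,v,K,E,z):
    R,t=E[:3,:3],E[:3,3]; c=-R.T@t; r=R.T@np.array([(u-K[0,2])/K[0,0],(v-K[1,2])/K[1,1],1.])
    return c+r*(z-c[2])/r[2]
def save(n,p): cv2.imwrite('pics/'+n,p[...,::-1])
E
python3 - <<'E'
from h import *
s=sensors.sense(); print({k:np.round(v,3) for k,v in s.items()})
ims=[]
for n in ['scene','side']:
    p,d,K,E=grab(n); np.savez(n,p=p,d=d,K=K,E=E); ims.append(p); print(n,-E[:3,:3].T@E[:3,3],K[0,0],(d>0).mean())
    save(n+'.png',p)
E
```

```text
pics
{'t': np.float64(0.0), 'qpos': array([-1.199,  0.351,  1.652, -0.   ,  1.139, -0.085]), 'dq': array([ 0.   , -0.001, -0.001, -0.002, -0.   ,  0.   ]), 'joint_torque': array([ 2.0000e-03, -5.0609e+01, -2.9140e+01,  0.0000e+00,  5.0000e-03,
       -0.0000e+00]), 'tool_pos': array([ 242.509, -493.281,  230.749]), 'orientation': array([ 0.374,  0.601, -0.374,  0.6  ]), 'ft_force': array([ 0.439, -1.055, -1.031]), 'ft_torque': array([0.016, 0.004, 0.038]), 'finger_gap': np.float64(1.002)}
scene [1800.51328959  306.96093747 1096.6525824 ] 512.0678983833171 0.98619921875
side [ 299.40782523  874.75360695 1038.88553299] 504.72710849761296 0.99602734375
```

View pics/scene.png

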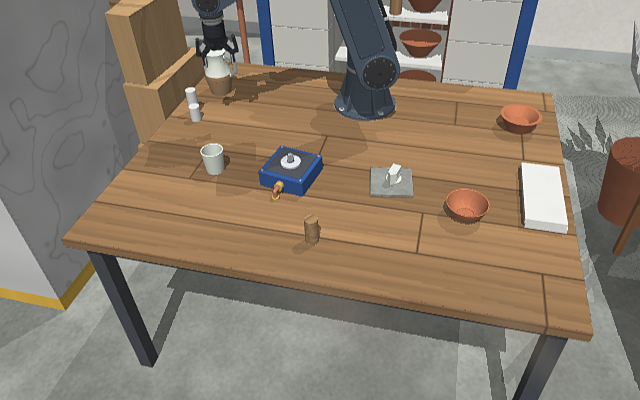

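View pics/side.png

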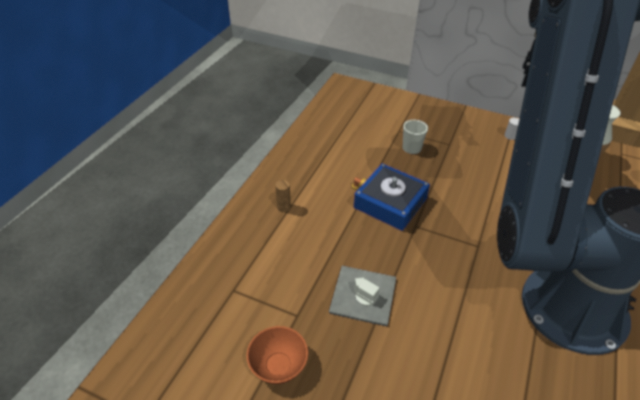

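The scene view shows the shaft at about (290,157), the knob at (394,174), the cup at (213,158), the bowl at (467,205) and the prop at (312,229). In the side view the knob is at (366,290) and the shaft at (393,184).

Run:
```python
from h import *
for n,pts in [('scene',dict(shaft=(290,157),knob=(394,174),cup=(213,158),bowl=(467,205),prop=(312,222),slab=(391,182))),('side',dict(shaft=(393,184),knob=(366,290),cup=(415,135),bowl=(278,355),prop=(283,195)))]:
    z=np.load(n+'.npz'); W=world(z['d'],z['K'],z['E'])
    for k,(u,v) in pts.items(): print(n,k,W[v,u].round(0))
    # knob: points above slab near knob
    u,v=pts['knob']; a=W[v-25:v+25,u-25:u+25].reshape(-1,3)
    m=(a[:,2]>44)&(a[:,2]<70); t=a[m]; c=t[:,:2].mean(0); w,V=np.linalg.eigh(np.cov((t[:,:2]-c).T)); print('knob top',len(t),c,w**.5,np.degrees(np.arctan2(V[1,1],V[0,1])))
    u,v=pts['shaft']; a=W[v-25:v+25,u-25:u+25].reshape(-1,3)
    m=(a[:,2]>80)&(a[:,2]<110); t=a[m]; print('shaft',len(t),t.mean(0),t[:,2].max())
```

```text
scene shaft [ 520. -153.   88.]
scene knob [501. 189.  59.]
scene cup [ 565. -409.   76.]
scene bowl [544. 429.   9.]
scene prop [807.  -1.  93.]
scene slab [1801.  307. 1097.]
knob top 122 [477.85401604 186.04107112] [ 8.58203623 16.98275004] 166.4324198865485
shaft 33 [ 522.14673504 -152.97384732   92.29565097] 102.48778269663416
side shaft [ 517. -145.   85.]
side knob [468. 199.  56.]
side cup [ 525. -389.   81.]
side bowl [595. 406.   4.]
side prop [782.   7.  68.]
knob top 295 [470.3857465  189.10737054] [ 9.04350886 16.58495133] 165.54754237269802
shaft 40 [ 516.96083352 -149.18195059   91.85346553] 98.93697772971294
```

```bash
python3 -m crank '[[2.7,3.4,0.5,0,0,0],[2.7,3.4,0.5,0,0,0],[2.7,3.4,0.5,0,0,0],[2.7,3.4,0.5,0,0,0],[2.7,3.4,0.5,0,0,0],[2.7,3.4,0.5,0,0,0],[2.7,3.4,0.5,0,0,0],[2.7,3.4,0.5,0,0,0],[2.7,3.4,0.5,0,0,0],[2.7,3.4,0.5,0,0,0]]' 0
python3 - <<'E'
from h import *
p,d,K,E=grab('wrist'); np.savez('w1',p=p,d=d,K=K,E=E); save('w1.png',p); print(-E[:3,:3].T@E[:3,3],E.round(2),K.round(1)); W=world(d,K,E)
print(sensors.sense()['tool_pos'],sensors.sense()['t'],sensors.sense()['qpos'])
R,t=E[:3,:3],E[:3,3]
for P in [(520,-151,97),(475,188,56)]:
    q=K@(R@np.array(P)+t); print(q[:2]/q[2])
E
```

```text
t: 1.35
tool_pos: [513.2, -152.3, 281.2]
orientation: [0.374, 0.6, -0.374, 0.6]
ft_force: [0.1, -1.1, -0.7]
finger_gap: 1.002
[ 587.80417829 -114.85177137  423.96284355] [[ 4.4000e-01 -9.0000e-01  0.0000e+00 -3.6242e+02]
 [-8.5000e-01 -4.2000e-01  3.2000e-01  3.1446e+02]
 [-2.9000e-01 -1.4000e-01 -9.5000e-01  5.5517e+02]
 [ 0.0000e+00  0.0000e+00  0.0000e+00  1.0000e+00]] [[280.5   0.  320.7]
 [  0.  280.5 195.8]
 [  0.    0.    1. ]]
[ 515.60485448 -149.18492045  281.8163    ] 1.4 [-0.3692024   0.27769182  1.62371833  0.00173679  1.23930373  0.74249464]
[322.74358266 168.19763261]
[53.5480115  71.70275008]
```

View pics/w1.png

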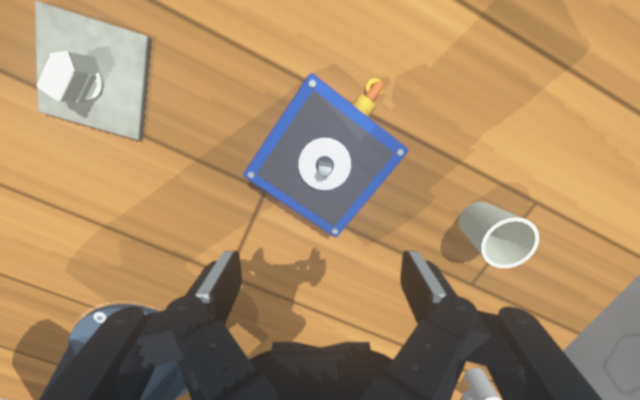

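The burner box's shaft is at about (324,166) and the knob at (68,77), both in one view, with the cup at (500,235). I'll enlarge both.

Run:
```python
from h import *
p=np.load('w1.npz')['p']
a=cv2.resize(p[30:120,25:115],None,fx=5,fy=5,interpolation=cv2.INTER_CUBIC)[:, :400]
b=cv2.resize(p[144:189,302:347],None,fx=10,fy=10,interpolation=cv2.INTER_CUBIC)[:,:400]
save('w1z.png',np.hstack([a,b]))
```

```text
(no output)
```

View pics/w1z.png

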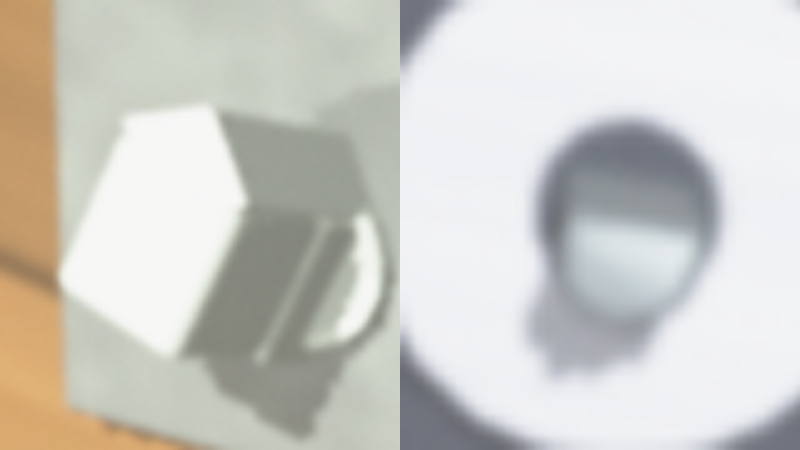

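The knob's nose tip is at crop (208,105) and its square end runs (60,278)-(175,357), so the nose points up the image. The shaft's flat edge runs (570,215)-(695,235), and the flat faces up the image too.

```bash
python3 - <<'E'
from h import *
z=np.load('w1.npz'); K,E=z['K'],z['E']
f=lambda x,y,h:ray(25+x/5,30+y/5,K,E,h)
pts=np.array([f(*q,56) for q in [(208,105),(245,205),(175,357),(60,278),(125,125)]]); print(pts.round(1))
T,B=pts[0],(pts[2]+pts[3])/2; print('nose tip/back',T,B,np.linalg.norm(T-B),'yaw',np.degrees(np.arctan2(*(T-B)[1::-1])))
e=pts[1]-pts[2];e2=pts[4]-pts[3]; print('side yaws',[np.degrees(np.arctan2(v[1],v[0])) for v in (e,e2)])
g=lambda x,y,h:ray(302+(x-400)/10,144+y/10,K,E,h)
a,b=g(570,215,97),g(695,235,97); v=b-a; n=np.array([-v[1],v[0]]); print(a,b,'flat yaw',np.degrees(np.arctan2(n[1],n[0])),'tip',g(632,262,97))
o=pts[:, :2]; print('centre',B+(T-B)*26/61)
E
python3 -m crank '[[0,0,-1.2,0,0,0],[0,0,-1.2,0,0,0],[0,0,-1.2,0,0,0],[0,0,-1.2,0,0,0],[0,0,-1.2,0,0,0],[0,0,-1.2,0,0,0],[0,0,-1.2,0,0,0],[0,0,-1.2,0,0,0],[0,0,-1.2,0,0,0],[0,0,0,0,0,0]]'
python3 - <<'E'
from h import *
p,d,K,E=grab('wrist'); np.savez('w2',p=p,d=d,K=K,E=E)
R,t=E[:3,:3],E[:3,3]; q=K@(R@np.array((520,-151,97))+t); q=q[:2]/q[2]; print(q)
u,v=q.astype(int); u0,v0=max(u-40,0),max(v-30,0); print(u0,v0)
save('w2z.png',cv2.resize(p[v0:v0+60,u0:u0+80],None,fx=8,fy=8,interpolation=cv2.INTER_CUBIC))
E
```

```text
[[504.9 177.9  56. ]
 [486.7 166.   56. ]
 [443.5 175.2  56. ]
 [450.  203.6  56. ]
 [491.9 194.8  56. ]]
nose tip/back [504.91733963 177.90116015  56.        ] [446.7519691  189.38555372  56.        ] 59.288292470931395 yaw -11.169038777746017
side yaws [np.float64(-11.984607714381465), np.float64(-11.861439434923142)]
[ 520.97485013 -145.55775651   97.        ] [ 525.3591564  -159.97934237   97.        ] flat yaw 16.90979611340636 tip [ 519.10259167 -154.71652778   97.        ]
centre [471.54376638 184.4905663   56.        ]
t: 2.65
tool_pos: [512.2, -153.4, 172.3]
orientation: [0.374, 0.601, -0.374, 0.6]
ft_force: [0.4, -0.2, -0.0]
finger_gap: 0.999
[323.10234745 196.86815262]
283 166
```

View pics/w2z.png

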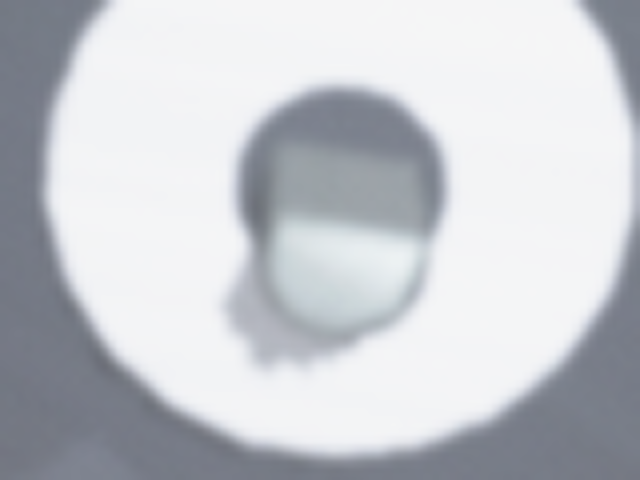

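The bright shaft top has its flat edge running (280,217)-(420,238) in the crop, with the grey flat face above it. The white plate rim surrounds it, and I'll fit that for the axis.

Run:
```python
from h import *
from scipy.optimize import least_squares
z=np.load('w2.npz'); K,E,p=z['K'],z['E'],z['p']
m=(p.min(2)>200).astype(np.uint8)*255
c=max([c for c in cv2.findContours(m,cv2.RETR_EXTERNAL,cv2.CHAIN_APPROX_NONE)[0] if abs(c[:,0].mean(0)-[323,190]).max()<25],key=len)
h=cv2.convexHull(c)[:,0]; W=np.array([ray(u,v,K,E,70) for u,v in h])[:,:2]
r=least_squares(lambda q:np.hypot(*(W-q[:2]).T)-q[2],[520,-151,34],loss='soft_l1'); print('plate',r.x,np.abs(r.fun).max(),len(W))
g=lambda x,y,hh:ray(283+(x+.5)/8-.5,166+(y+.5)/8-.5,K,E,hh)
for (q,s,hh) in [((280,217),(420,238),96),((275,140),(418,163),70)]:
    a,b=g(*q,hh),g(*s,hh); v=b-a; n=np.array([-v[1],v[0]]);n/=np.linalg.norm(n); print(a,b,np.degrees(np.arctan2(n[1],n[0])),'axis',((a+b)/2)[:2]-4.5*n, np.linalg.norm(v))
w=z['p']; s=sensors.sense(); print(s['qpos'],s['tool_pos'])
```

```text
plate [ 520.01865975 -153.46294248   33.48983636] 0.4750343542114237 37
[ 520.9423879  -145.46134159   96.        ] [ 525.26145512 -159.40700602   96.        ] 17.20810908660472 axis [ 518.80335726 -153.76546842] 14.599174562717552
[ 521.13791929 -144.41040076   70.        ] [ 525.87772495 -160.2321024    70.        ] 16.676965943066627 axis [ 519.19710138 -153.61264103] 16.51641609322313
[-3.78069799e-01  3.93417987e-01  1.74830548e+00  6.83593990e-06
  1.00040469e+00  7.35895957e-01] [ 512.55519005 -153.53972474  173.03482311]
```

```bash
python3 -m crank '[[-0.41,3.38,-0.4,0,0,-3.8],[-0.41,3.38,-0.4,0,0,-3.8],[-0.41,3.38,-0.4,0,0,-3.8],[-0.41,3.38,-0.4,0,0,-3.8],[-0.41,3.38,-0.4,0,0,-3.8],[-0.41,3.38,-0.4,0,0,-3.8],[-0.41,3.38,-0.4,0,0,-3.8],[-0.41,3.38,-0.4,0,0,-3.8],[-0.41,3.38,-0.4,0,0,-3.8],[-0.41,3.38,-0.4,0,0,-3.8]]'
python3 - <<'E'
from h import *
p,d,K,E=grab('wrist'); np.savez('w3',p=p,d=d,K=K,E=E)
R,t=E[:3,:3],E[:3,3]; q=K@(R@np.array((471.5,184.5,56))+t); q=q[:2]/q[2]; print(q)
s=sensors.sense(); print(s['t'],s['tool_pos'],s['qpos'])
u,v=q.astype(int); u0,v0=max(u-64,0),max(v-50,0); print(u0,v0)
save('w3z.png',cv2.resize(p[v0:v0+100,u0:u0+128],None,fx=5,fy=5,interpolation=cv2.INTER_CUBIC))
E
```

```text
t: 3.95
tool_pos: [471.8, 185.7, 133.8]
orientation: [0.55, 0.445, -0.549, 0.445]
ft_force: [0.3, -0.6, 0.5]
finger_gap: 0.995
[322.96459415 204.74505387]
4.0 [471.18663061 188.4229291  133.38721564] [2.88184184e-01 4.04241574e-01 1.85134422e+00 1.15061918e-03
 8.84926720e-01 2.06910908e+00]
258 154
```

View pics/w3z.png

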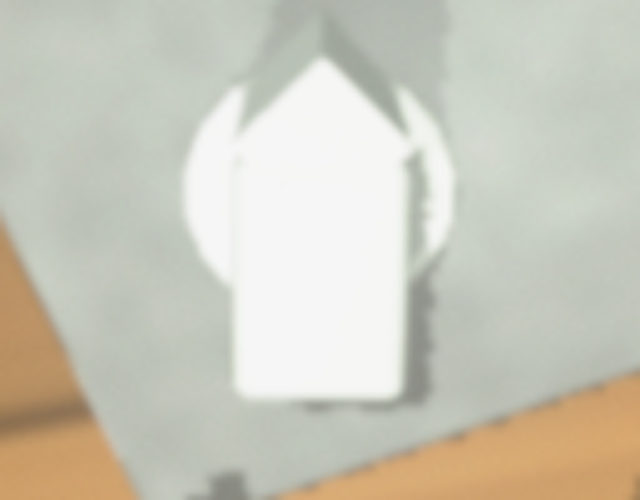

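The knob is aligned with the image: nose tip at crop (324,57), square end y≈398 from x=233 to 405, sides upright.

Run:
```python
from h import *
from scipy.spatial.transform import Rotation as Ro
z=np.load('w3.npz'); K,E=z['K'],z['E']
g=lambda x,y:ray(258+(x+.5)/5-.5,154+(y+.5)/5-.5,K,E,56)
T,L,R_,l2,r2=g(324,57),g(233,399),g(404,399),g(233,165),g(409,165)
B=(L+R_)/2; print(T,B,np.linalg.norm(T-B),np.degrees(np.arctan2(*(T-B)[1::-1])),[np.degrees(np.arctan2(*v[1::-1])) for v in (l2-L,r2-R_)],'c',B+(T-B)*26/61)
print(g(322,165),np.linalg.norm(L-R_))
s=sensors.sense(); M=Ro.from_quat(s['orientation']).as_matrix(); print(s['tool_pos'],'jaw',np.degrees(np.arctan2(M[1,2],M[0,2])),M[:,0])
```

```text
[504.84949586 177.99471175  56.        ] [445.74672613 191.36001574  56.        ] 60.59512142555807 -12.74235704453977 [np.float64(-13.030708424623093), np.float64(-11.89450303689268)] c [470.9380706 185.6633288  56.       ]
[487.23859206 182.02145521  56.        ] 29.757968662033402
[471.18663061 188.4229291  133.38721564] jaw -102.08118688594132 [ 7.82835350e-04  1.16078796e-03 -9.99999020e-01]
```

```bash
python3 -m crank '[[-0.05,0.13,-1.8,0,0,-0.5],[0,0,-1.8,0,0,0],[0,0,-1.8,0,0,0],[0,0,-1.8,0,0,0],[0,0,-1.4,0,0,0],[0,0,-1.3,0,0,0],[0,0,-0.8,0,0,0],[0,0,-0.4,0,0,0],[0,0,0,0,0,0],[0,0,0,0,0,0]]' 0 && python3 -m crank '[[0,0,0,0,0,0],[0,0,0,0,0,0],[0,0,0,0,0,0],[0,0,0,0,0,0],[0,0,0,0,0,0],[0,0,0,0,0,0],[0,0,0,0,0,0],[0,0,0,0,0,0],[0,0,0,0,0,0],[0,0,0,0,0,0]]' 1 30
```

```text
t: 5.25
tool_pos: [471.3, 185.8, 22.6]
orientation: [0.551, 0.443, -0.551, 0.444]
ft_force: [-0.5, -0.1, 0.3]
finger_gap: 1.002
t: 6.5
tool_pos: [471.2, 185.8, 22.4]
orientation: [0.551, 0.443, -0.551, 0.443]
ft_force: [0.8, 0.3, 6.0]
finger_gap: 0.346
```

```bash
python3 -m crank '[[0,0,0.5,0,0,0],[0,0,1,0,0,0],[0,0,1.5,0,0,0],[0,0,1.5,0,0,0],[0,0,1.5,0,0,0],[0,0,1.5,0,0,0],[0,0,1.5,0,0,0],[0,0,1.5,0,0,0],[0,0,1.5,0,0,0],[0,0,0,0,0,0]]' && python3 -m crank '[[0.48,-3.39,0,0,0,3],[0.48,-3.39,0,0,0,3],[0.48,-3.39,0,0,0,3],[0.48,-3.39,0,0,0,3],[0.48,-3.39,0,0,0,3],[0.48,-3.39,0,0,0,3],[0.48,-3.39,0,0,0,3],[0.48,-3.39,0,0,0,3],[0.48,-3.39,0,0,0,3],[0.48,-3.39,0,0,0,2.7]]'
python3 - <<'E'
from h import *
from scipy.spatial.transform import Rotation as Ro
p,d,K,E=grab('wrist'); np.savez('w4',p=p,d=d,K=K,E=E); print(E.round(3))
s=sensors.sense(); M=Ro.from_quat(s['orientation']).as_matrix(); print(s['tool_pos'],s['ft_force'],s['finger_gap'],'jaw',np.degrees(np.arctan2(M[1,2],M[0,2])))
save('w4z.png',cv2.resize(p[150:300,220:420],None,fx=4,fy=4,interpolation=cv2.INTER_CUBIC))
E
```

```text
t: 7.75
tool_pos: [471.7, 185.9, 143.4]
orientation: [0.551, 0.443, -0.55, 0.444]
ft_force: [0.5, -0.1, -0.2]
finger_gap: 0.347
t: 9.0
tool_pos: [518.9, -154.3, 141.7]
orientation: [0.418, 0.57, -0.418, 0.57]
ft_force: [0.6, 0.7, -0.2]
finger_gap: 0.347
[[ 3.00000e-01 -9.54000e-01 -0.00000e+00 -3.02166e+02]
 [-9.03000e-01 -2.84000e-01  3.23000e-01  4.11545e+02]
 [-3.08000e-01 -9.70000e-02 -9.46000e-01  4.41122e+02]
 [ 0.00000e+00  0.00000e+00  0.00000e+00  1.00000e+00]]
[ 519.52120219 -157.61235272  141.84804818] [-1.54915525 -3.22257597 -1.50881282] 0.3445937843184725 jaw -72.48897761508462
```

View pics/w4z.png

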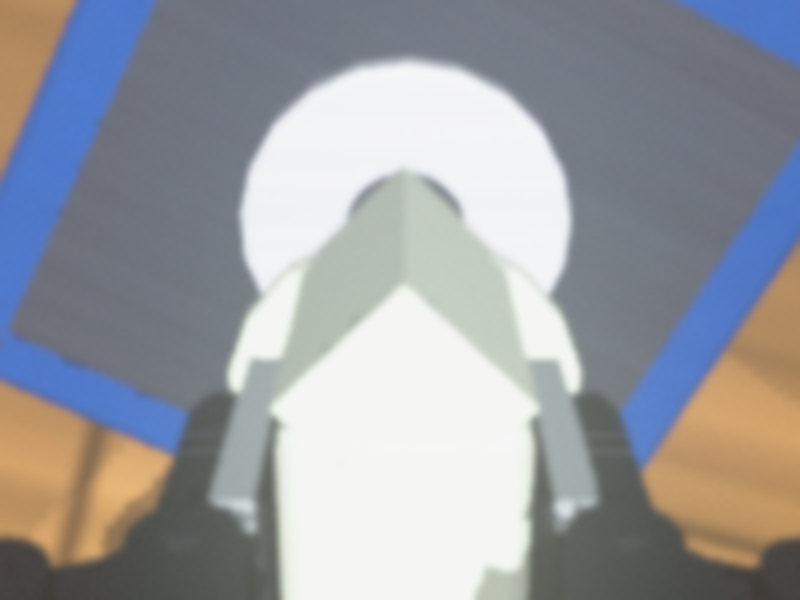

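The knob is held straight (nose ridge at crop x≈405, tip (405,286)). The plate is centred on the same column (240–571, mid 405), so lateral alignment is good. Next I'll check fore-aft.

Run:
```python
from h import *
from scipy.optimize import least_squares
z=np.load('w4.npz'); K,E,p=z['K'],z['E'],z['p']
g=lambda x,y,h:ray(220+(x+.5)/4-.5,150+(y+.5)/4-.5,K,E,h)[:2]
n=np.array([np.cos(np.radians(17.4)),np.sin(np.radians(17.4))])
print('axis from top tip',g(405,286,176)-35*n,'from bottom tip',g(405,169,132+6)-35*n, 'shoulder',(g(272,410,176)+g(540,410,176))/2-18*n)
W=np.array([g(*q,70) for q in [(240,215),(249,165),(275,122),(310,86),(357,64),(410,58),(462,66),(510,95),(543,130),(565,180),(571,215),(566,255),(550,290),(262,290)]])
r=least_squares(lambda q:np.hypot(*(W-q[:2]).T)-34,[520,-151]); print('plate',r.x,np.abs(r.fun).max())
s=sensors.sense();print(s['tool_pos'],s['ft_force'])
```

```text
axis from top tip [ 518.76046383 -153.67751396] from bottom tip [ 519.3084328  -153.52648604] shoulder [ 520.88526493 -153.14652794]
plate [ 520.69816004 -153.2367004 ] 0.5895866094724767
[ 519.52120219 -157.61235272  141.84804818] [-1.54915525 -3.22257597 -1.50881282]
```

```bash
python3 -m crank '[[0.05,0,-0.8,0,0,0],[0,0,-0.8,0,0,0],[0,0,-0.8,0,0,0],[0,0,-0.6,0,0,0],[0,0,-0.2,0,0,0],[0,0,-0.2,0,0,0],[0,0,-0.2,0,0,0],[0,0,-0.2,0,0,0],[0,0,0,0,0,0],[0,0,0,0,0,0]]' - 35
```

```text
t: 10.3
tool_pos: [519.6, -153.3, 104.4]
orientation: [0.419, 0.57, -0.419, 0.57]
ft_force: [-0.4, 0.3, -1.4]
finger_gap: 0.342
```

```bash
python3 -m crank '[[0,0,-0.15,0,0,0],[0,0,-0.15,0,0,0],[0,0,-0.15,0,0,0],[0,0,-0.15,0,0,0],[0,0,-0.1,0,0,0],[0,0,-0.1,0,0,0],[0,0,0,0,0,0],[0,0,0,0,0,0],[0,0,0,0,0,0],[0,0,0,0,0,0]]'; python3 -c "
from cell import sensors
s=sensors.sense();print(s['tool_pos'],s['ft_force'],s['ft_torque'])"
```

```text
t: 11.55
tool_pos: [519.6, -153.3, 96.3]
orientation: [0.419, 0.57, -0.419, 0.57]
ft_force: [0.9, 0.3, -1.3]
finger_gap: 0.344
[ 519.62180014 -153.28685687   96.33188337] [ 0.87004023  0.27125758 -1.32783987] [-0.02622367  0.02935452 -0.04676263]
```

Eleven millimetres on with no force, so the knob is sliding over the shaft freely. Next to home.

```bash
python3 -m crank '[[0,0,-0.1,0,0,0],[0,0,-0.1,0,0,0],[0,0,-0.1,0,0,0],[0,0,-0.1,0,0,0],[0,0,-0.1,0,0,0],[0,0,-0.05,0,0,0],[0,0,0,0,0,0],[0,0,0,0,0,0],[0,0,0,0,0,0],[0,0,0,0,0,0]]'; python3 -c "
from cell import sensors
s=sensors.sense();print(s['tool_pos'],s['ft_force'],s['ft_torque'])"
```

```text
t: 12.8
tool_pos: [519.6, -153.3, 90.8]
orientation: [0.419, 0.57, -0.419, 0.57]
ft_force: [-1.4, 0.5, 2.9]
finger_gap: 0.352
[ 519.62705255 -153.27467201   90.82134517] [-1.43639008  0.48438365  2.87868592] [0.05347126 0.23129684 0.02791882]
```

```bash
python3 -m crank '[[0,0,-0.1,0,0,0],[0,0,-0.1,0,0,0],[0,0,-0.1,0,0,0],[0,0,-0.1,0,0,0],[0,0,-0.1,0,0,0],[0,0,-0.1,0,0,0],[0,0,0,0,0,0],[0,0,0,0,0,0],[0,0,0,0,0,0],[0,0,0,0,0,0]]'; python3 -c "
from cell import sensors
s=sensors.sense();print(s['tool_pos'],s['ft_force'],s['ft_torque'])"
```

```text
t: 14.05
tool_pos: [519.8, -153.3, 85.0]
orientation: [0.419, 0.57, -0.419, 0.57]
ft_force: [-1.8, 0.4, 6.4]
finger_gap: 0.345
[ 519.79015618 -153.34928736   85.04657946] [-1.77087724  0.37791534  6.43446599] [ 0.11747496  0.20509728 -0.00833334]
```

```bash
python3 -m crank '[[0,0,-0.05,0,0,0],[0,0,-0.05,0,0,0],[0,0,-0.05,0,0,0],[0,0,-0.05,0,0,0],[0,0,0,0,0,0],[0,0,0,0,0,0],[0,0,0,0,0,0],[0,0,0,0,0,0],[0,0,0,0,0,0],[0,0,0,0,0,0]]'; python3 -c "
from cell import sensors
s=sensors.sense();print(s['tool_pos'],s['ft_force'],s['ft_torque'])"
```

```text
t: 15.3
tool_pos: [519.8, -153.4, 83.4]
orientation: [0.419, 0.57, -0.419, 0.57]
ft_force: [-2.8, 0.7, 10.8]
finger_gap: 0.344
[ 519.83329905 -153.35306407   83.37025284] [-2.8112915   0.66852354 10.78802141] [ 0.16357172  0.48073674 -0.01685214]
```

```bash
python3 -m crank '[[0,0,-0.03,0,0,0],[0,0,-0.03,0,0,0],[0,0,-0.03,0,0,0],[0,0,0,0,0,0],[0,0,0,0,0,0],[0,0,0,0,0,0],[0,0,0,0,0,0],[0,0,0,0,0,0],[0,0,0,0,0,0],[0,0,0,0,0,0]]'
python3 - <<'E'
from h import *
p,d,K,E=grab('wrist'); np.savez('w5',p=p,d=d,K=K,E=E)
s=sensors.sense();print(s['tool_pos'],s['ft_force'],s['ft_torque'])
save('w5z.png',cv2.resize(p[150:300,220:420],None,fx=4,fy=4,interpolation=cv2.INTER_CUBIC))
E
```

```text
t: 16.55
tool_pos: [519.9, -153.4, 83.2]
orientation: [0.419, 0.57, -0.419, 0.57]
ft_force: [-6.1, 2.8, 20.8]
finger_gap: 0.344
[ 519.88468395 -153.38627985   83.2276316 ] [-5.83522332  2.55427784 21.39073857] [ 0.37642036  1.11437564 -0.04192707]
```

View pics/w5z.png

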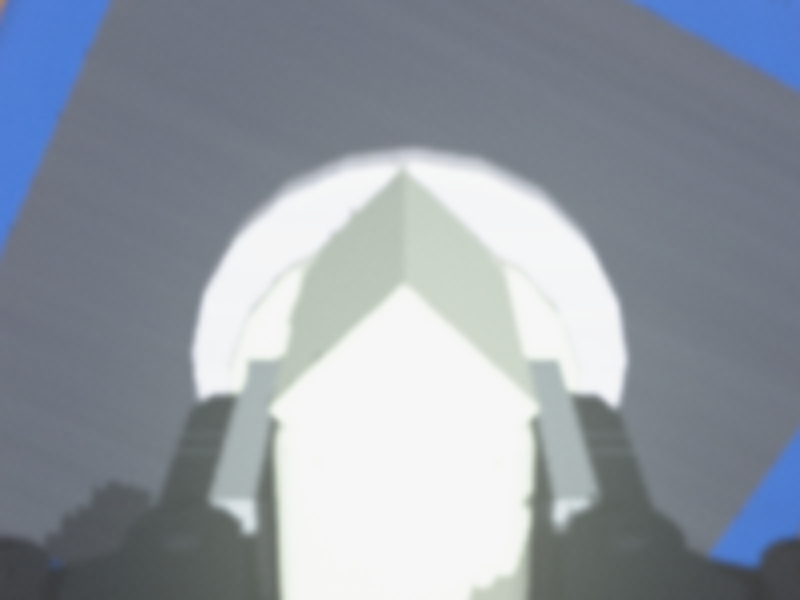

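The knob has not slipped in the fingers: tip still at (405,286), ridge at 405. It sits centred close above the plate. The force jumped to 21 N with almost no travel, so the shaft is on its stop.

```bash
python3 -c "
from cell import workorder
print(workorder.close_job())"
```

```text
the job is handed in; nothing more can be done
None
```

I gripped the knob at 30 N, later 35 N, lifted it and turned it about 30° to match the shaft's flat. I slid it home on the D-shaft, pressed it to the stop, and handed the job in at about 16.6 s while still holding it pressed. The hand-in reports no verdict.

**Seating:** The knob went about 11 mm onto the shaft with no measurable force. Spring force began at the expected home height (TCP about 91 mm).

**Pressing:** It rose steadily until TCP about 83.2 mm, roughly 8 mm further down. There the upward force jumped to about 21 N with almost no travel, which I took as the stop; 60 N is the limit on the shaft. I inferred the depth from tool height and force, as there is no direct spindle reading.

**Last picture:** The knob had not slipped in the fingers and sat centred over the plate. The cup, bowl and prop are not in that crop, but the arm never went near them.

**Disagreement:** The different estimates of the knob and shaft axes differed by up to about 2 mm. A side force of about 6 N appeared at the stop.

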